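# Pump a soap loaf out of the demoulding press and set it on the curing stand

### The arm

A 6-joint arm with a two-finger parallel gripper is mounted at the origin on the work surface. World frame = base frame: x ahead of the robot, y to its left, z up, the work surface at z = 0. Lengths are in mm, angles in rad, forces in N, time in s.
With the tool pointing down it reaches from about 350 to 775 mm from the base axis. Payload 7.3 kg.
Tool frame: the origin (TCP) lies at the centre of the arm's flange, where the gripper is bolted on; the fingertips stand 178 mm ahead of it and the grasp point (between the pads) lies 159 mm ahead of it; z points along the fingers, y is the direction in which the jaws open and shut (so a half turn about z gives the same grasp; the last joint's range is limited). The gripper opens to 92 mm and grips with 3 to 60 N. Pads are 19 mm wide; open, the fingers measure 130 mm over their backs; the gripper's body (75 mm by 190 mm) begins 47 mm behind the grasp point.
Start: joints at [1.114, 0.342, 1.524, -0, 1.275, -0.146], TCP at [160.534, 499.857, 404.741] pointing down, gripper open.
Joint ranges: [-2.53, 2.53], [-0.77, 2.02], [0.04, 2.7], [-1, 4.14], [0.28, 2.66], [-3.11, 3.11]. Speed limits (rad/s): [2.57, 2.57, 3.14, 3.14, 3.14, 3.14].

### API

Orientations are given as [roll, pitch, yaw] about the fixed x, y, z axes, in that order (R = Rz(yaw) Ry(pitch) Rx(roll)).
In Python, from plant import get_obs, capture, close_job gives the robot as it stands. The module is installed in compiled form; this text tells all that it offers.
- The arm moves only by the shell command python3 -m pendant 'ROWS'. ROWS is JSON, a list of rows, each a list of 3 entries, a list of its own where there are three numbers: the shift along the tool's x, y, z in m, then the turn, a rotation vector about the tool's x, y, z in rad, then the finger opening in m, from 0 to 0.0918. In form: [[[tx, ty, tz], [wx, wy, wz], fingers], ...]. A call has 1 to 10 rows; each row is the pose to reach, as a shift and turn from the pose commanded when the call began, along the tool's axes at that moment; what a row does not reach only later rows make up. A row lasts 1/12 s, in which the tool goes at most 41.7 mm and 7.16 degrees, less where a joint would pass 70% of its speed; a pose out of reach is approached as far as the arm can. A call with a gripper value outside its range is refused whole. The fingers move at their own pace and stop on an object; the grip force is fixed at half the most. Time passes only in rows, so rows that repeat a pose let the fingers close. It gives the time, the measured TCP pose, the force and the opening at its end, in the units of the state.
- get_obs(): the state, without advancing time (a new reading comes with each control period).
- capture(name): name is "scene" or "top"; returns a dict with "color" (400x640x3 uint8, red, green, blue), "mtx" (3x3 intrinsics, pixels), "dist" ([k1, k2, p1, p2, k3] as OpenCV has them; the pictures are not rectified), "rvec" (rotation vector, rad) and "tvec" (3), from world to camera coordinates, as OpenCV has them. Camera axes: x right, y down, z forward; pixel columns grow to the right and rows downward; lengths in mm; the calibration is good to about 2 mm. A picture is of the moment at which its call begins. There is no depth.
- close_job(): hands the job in, once; it reports no verdict.
The state is a dict: "time": time; "joint_positions": joint angles; "dq": joint speeds; "tau": joint torques, N m; "tool_pos": TCP position; "tcp_rot": TCP orientation; "contact_force": force on the tool from outside, world axes, zero at the start; "moment": the same for the moment, N m; "grip_width": finger opening in mm.
Only numpy, scipy, OpenCV 4.12 (cv2) and the standard library are available. Lean on these libraries where they do the work, as an engineer would, in place of code of your own. Each camera call takes 0.05 s, during which the arm holds its last target. There are 200 camera calls.

### The job

The brown soap loaf is sunk in the mould of the blue demoulding press: pump the red lever, full strokes down to its stop and fully back up, until the loaf stands fully raised out of the mould and pumping lifts it no further. Only then take the loaf and lay it flat, lengthwise and centred on the narrow top of the empty wooden curing stand. Leave the pale loaf on the other stand where it is, and do not knock over the two small green bottles.

Things in the scene. Friction and masses are not known exactly. Their poses are not given: they have to be found in the camera images.
- press: blue demoulding press fixed to the table, base 130 x 300 x 8 mm. Origin on the table under the centre of the mould; z up; its y axis runs along the mould's length, away from the lever, which lies on its -y side. The open aluminium mould is 72 mm wide (x) and 152 mm long (y) outside, walls 8 mm, rim 116 mm above the table; two inner ledges carry the sunken loaf's underside at 64 mm
- lever (a joint): angle of the pump lever: 0 = fully up at rest, 0.66 rad = fully down on its stop. It turns about an axis along the press's x axis at y = -139 mm, 112 mm above the table. A spring brings it back up; pressing it at its grip takes about 5 N at the top to 15 N at the bottom. A stroke counts only if it goes nearly all the way down and then nearly all the way up
- lever_grip (a point): middle of the upper face of the lever's red grip, 145 mm out from the lever's axis; the grip is 34 mm wide, 85 mm long, 20 mm thick, and from rest to stop this point sinks from about 168 mm to 75 mm above the table. Its y axis runs along the lever towards the press; its z axis points out of the upper face
- loaf: brown soap loaf, 50 x 130 x 46 mm (x, y, z), about 0.33 kg; origin at the centre of its underside. It lies in the mould with 3 mm play, its top 6 mm below the rim
- stand_empty: empty wooden curing stand, fixed; origin on the table under its centre; foot 190 x 70 x 10 mm, long along its x axis
- stand_empty_top (a point): centre of the empty stand's narrow top, 70 mm above the table; the top is 160 mm long (x) and only 36 mm wide (y), 8 mm thick, with nothing beside it
- stand_full: the same kind of stand, which carries the pale loaf; origin on the table under its centre
- cured_loaf: pale soap loaf of the same size on the other stand, to be left alone; origin at the centre of its underside
- green_bottle: small green bottle with a white cap, 44 mm across, 105 mm tall; origin at the centre of its underside
- scent_bottle: small green bottle with a black cap, 44 mm across, 95 mm tall; origin at the centre of its underside
- mould_mouth (a point): centre of the mould's open top, level with its rim. A steel ejector plate (44 x 96 mm) lies unseen 3 to 36 mm below the loaf at the start; it climbs 16 mm per full lever stroke and stays there, so the first strokes may only close the gap. Fully up it holds the loaf's underside about 119 mm above the table, just over the rim, and more strokes do nothing: 3 to 6 strokes
- rack (a point): fixed point on the face of the ejector's toothed rack (10 mm wide), 100 mm from the mould's centre towards the lever, at rim height; the rack rises with the ejector to at most 225 mm above the table
There are look-alikes about, which are no part of the job. What is shaped like the loaf but yellow is not meant.

How it is judged:
By the outcome, as a careful person would: the job done as asked, in the order asked, and still so for the second after the job is handed in, with the robot touching nothing.
It also fails if it takes over 72 s, if anything falls off the work surface, if the arm or the gripper's body presses on something with over 40 N, if the wrist force passes 120 N, or if a joint passes its speed limit or range.

## Working session

There is one attempt and no reset: what is moved stays moved. The work goes in short steps, Python scripts to look and compute and a shell command to move; the robot and the scene stay as the last step left them, time stands still between calls to the robot, and variables do not carry over. Pictures are saved under pics/ and viewed, about 8 in all and at most 12, crops included, and the job is handed in when it is done.

```bash
mkdir -p pics
cat > h.py <<'E'
import numpy as np, cv2
from scipy.spatial.transform import Rotation as R
from plant import get_obs, capture, close_job
def ray(c,px):
    u=cv2.undistortPoints(np.array([[px]],float),c['mtx'],np.array(c['dist']))[0,0]
    M=cv2.Rodrigues(np.array(c['rvec'],float))[0]; t=np.array(c['tvec'],float).ravel()
    return -M.T@t, M.T@np.array([u[0],u[1],1])
def onz(c,px,z):
    o,d=ray(c,px); return o+d*(z-o[2])/d[2]
def proj(c,P):
    return cv2.projectPoints(np.array(P,float).reshape(-1,1,3),np.array(c['rvec'],float),np.array(c['tvec'],float),c['mtx'],np.array(c['dist']))[0][:,0]
def save(c,n): cv2.imwrite('pics/'+n,c['color'][:,:,::-1])
def rel(pos,yaw,pitch=0,o=None,rot=None):
    """target TCP pos mm, R matrix -> tool-frame shift (m) and rotvec from the current pose"""
E
python3 - <<'E'
from h import *
a=capture('scene');b=capture('top');save(a,'s0.png');save(b,'t0.png')
for c in(a,b): print(ray(c,(320,200)))
o=get_obs();print(o)
E
```

```text
(array([1142.09152951,  395.61665042,  750.26739527]), array([-0.65768954, -0.35132   , -0.66665956]))
(array([ 450.8160221 ,   48.66755978, 1114.9556994 ]), array([ 0.09086126, -0.00184224, -0.99588597]))
{'time': 0.1, 'joint_positions': array([ 1.11400111e+00,  3.42659591e-01,  1.52486066e+00, -1.42549682e-05,
        1.27542419e+00, -1.45932907e-01]), 'dq': array([-0.00258654, -0.00204134, -0.00212728,  0.00069819, -0.00108956,
       -0.00165349]), 'tau': array([ 1.54303460e-03, -4.32014358e+01, -2.44693494e+01,  7.17150606e-02,
        5.26441704e-02, -5.26510428e-05]), 'tool_pos': array([160.48726398, 499.75879096, 404.13214208]), 'tcp_rot': array([-3.14025325e+00, -1.83083387e-04,  2.83073438e+00]), 'contact_force': array([-0.73236718,  0.41638636, -0.04002712]), 'moment': array([ 0.02222958, -0.01606148, -0.02674053]), 'grip_width': 92.08150717514974}
```

View pics/t0.png

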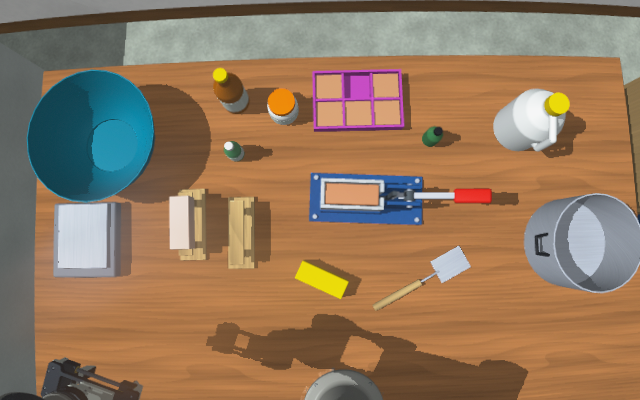

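View pics/s0.png

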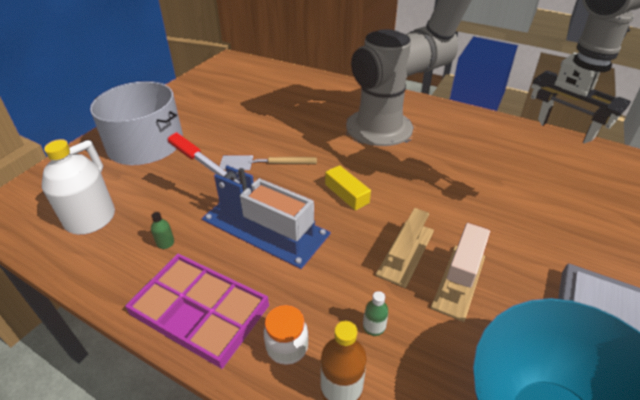

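The top view shows the press at (367,199) with its lever to the right and the grip at (472,196). The empty stand is at (242,232), the pale loaf at (182,222), and the bottles at (233,150) and (432,135). The scene view agrees.

```bash
cat >> h.py <<'E'
def blob(c,f,roi):
    """largest blob of hsv mask f in roi x0,y0,x1,y1"""
    h=cv2.cvtColor(c['color'],cv2.COLOR_RGB2HSV).astype(int); m=f(h[...,0],h[...,1],h[...,2]).astype(np.uint8)*255
    k=np.zeros_like(m); x0,y0,x1,y1=roi; k[y0:y1,x0:x1]=m[y0:y1,x0:x1]
    cs,_=cv2.findContours(k,cv2.RETR_EXTERNAL,cv2.CHAIN_APPROX_NONE); return max(cs,key=cv2.contourArea)
def rectz(c,ct,z):
    p=np.array([onz(c,q,z)[:2] for q in ct[:,0].astype(float)],np.float32)
    r=cv2.minAreaRect(cv2.convexHull(p)); b=cv2.boxPoints(r); e=[b[1]-b[0],b[2]-b[1]]; l=max(e,key=np.linalg.norm)
    return np.round(r[0],1),np.round(r[1],1),round(float(np.degrees(np.arctan2(l[1],l[0])))%180,1)
E
python3 - <<'E'
from h import *
b=capture('top');a=capture('scene')
blue=lambda h,s,v:(h>100)&(h<125)&(s>120)
ct=blob(b,blue,(290,160,440,235)); print('base',rectz(b,ct,8))
red=lambda h,s,v:((h<5)|(h>174))&(s>180)
ct=blob(b,red,(440,180,510,210)); print('grip',rectz(b,ct,168))
ct=blob(a,red,(150,120,210,170)); print('grip scene',rectz(a,ct,168))
loaf=lambda h,s,v:(h<18)&(s>70)&(v>150)
ct=blob(b,loaf,(315,170,390,215)); print('loaf',rectz(b,ct,110))
h=cv2.cvtColor(b['color'],cv2.COLOR_RGB2HSV); print(h[230,228:262].tolist()); print(h[232,195:212].tolist()); print(h[195,345:355].tolist(), h[182,340:344].tolist())
for n,(x0,y0,x1,y1),z,c in[('st',(220,188,265,276),0,b),('mo',(300,165,435,235),0,b),('st2',(365,200,445,295),0,a)]:
    pass
cv2.imwrite('pics/c0.png',np.hstack([cv2.resize(b['color'][185:280,160:270],None,fx=4,fy=4),cv2.resize(b['color'][165:260,300:390],None,fx=4,fy=4)])[:,:,::-1])
E
```

```text
base (array([553., -75.]), array([297.1, 127.5]), 86.5)
grip (array([ 538. , -303.8]), array([87.7, 30.1]), 88.4)
grip scene (array([ 546.5, -294.9]), array([121.3,  35.9]), 73.8)
loaf (array([555.8, -29.8]), array([128.4,  50.1]), 86.4)
[[17, 108, 130], [21, 104, 196], [20, 105, 207], [20, 108, 204], [20, 106, 199], [20, 106, 194], [19, 106, 190], [19, 105, 194], [20, 104, 196], [19, 106, 197], [19, 107, 200], [20, 107, 202], [20, 106, 202], [20, 105, 208], [20, 107, 213], [19, 105, 155], [19, 105, 183], [20, 106, 200], [20, 108, 199], [20, 107, 213], [20, 106, 214], [20, 108, 211], [20, 106, 214], [18, 103, 134], [18, 105, 126], [18, 103, 129], [17, 112, 105], [14, 134, 112], [14, 134, 112], [14, 137, 112], [14, 135, 113], [15, 137, 112], [14, 137, 112], [14, 138, 113]]
[[19, 104, 206], [18, 104, 208], [19, 105, 207], [19, 105, 211], [19, 106, 212], [19, 104, 206], [19, 103, 194], [18, 100, 138], [18, 99, 136], [17, 100, 133], [17, 102, 127], [15, 115, 118], [14, 122, 119], [14, 119, 118], [14, 120, 117], [14, 122, 117], [13, 122, 117]]
[[12, 123, 220], [12, 122, 221], [12, 122, 221], [13, 123, 221], [12, 122, 221], [12, 122, 220], [12, 121, 221], [12, 122, 220], [12, 123, 220], [13, 124, 220]] [[105, 15, 101], [105, 16, 98], [103, 18, 101], [105, 18, 115]]
```

View pics/c0.png

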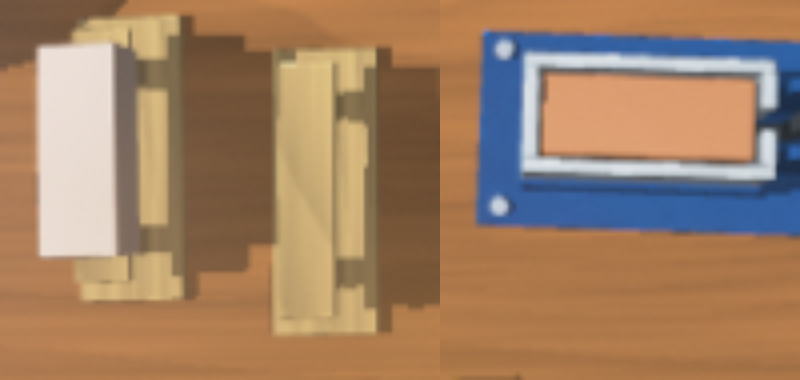

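The crop shows the empty stand's top corners at about (229.5,200.5) and (243.2,264.5), its foot around it, and a clear mould rim.

```bash
sed -i '/^def rel/,/^    """target/d' h.py
cat >> h.py <<'E'
def rel(tip,yaw,tool=178):
    """target tip point (tool ahead of TCP), yaw deg, pointing down -> tool shift mm, wz rad"""
    o=get_obs(); R0=R.from_euler('xyz',o['tcp_rot']); T=R.from_euler('xyz',[np.pi,0,np.radians(yaw)])
    p=np.array(tip,float)-T.apply([0,0,tool])
    return np.round(R0.inv().apply(p-o['tool_pos']),1),np.round((R0.inv()*T).as_rotvec(),3)
E
python3 - <<'E'
from h import *
b=capture('top');a=capture('scene')
f=lambda P,ox,X0,oy,z:np.array([onz(b,(ox+(x-X0)/4-.4,oy+y/4-.4),z)[:2] for x,y in P])
def q(n,P):
    r=cv2.minAreaRect(P.astype(np.float32));print(n,P.round(1).tolist(),P.mean(0).round(1))
q('rim',f([(522,52),(777,60),(775,180),(521,172)],300,440,165,116))
q('top',f([(280,60),(333,60),(333,318),(278,318)],160,0,185,70))
q('foot',f([(275,47),(377,47),(377,333),(273,333)],160,0,185,10))
q('pale',f([(38,45),(115,45),(117,257),(38,257)],160,0,185,116))
g=[(527,240),(232,152),(432,135)]
for p in g: print(onz(b,p,100).round())
wood=lambda h,s,v:(h>16)&(h<24)&(s>85)&(s<125)&(v>110)
for c,roi in((b,(222,188,266,276)),):
    print('foot',rectz(c,blob(c,wood,roi),10))
top=[[x,y,70] for x in (-80,80) for y in(-18,18)]
ct=np.array([np.mean(f([(280,60),(333,60),(333,318),(278,318)],160,0,185,70),0)])
print(proj(a,[[ct[0][0]+t[0],ct[0][1]+t[1],70] for t in top]).round(1).tolist())
cv2.imwrite('pics/c1.png',cv2.resize(a['color'][195:325,360:510],None,fx=4,fy=4)[:,:,::-1])
print(rel([540,-303,215],86.5))
E
```

```text
rim [[596.1, 45.1], [587.0, -108.3], [514.7, -104.1], [523.7, 47.7]] [555.4 -29.9]
top [[553.5, 274.3], [552.5, 240.7], [391.4, 242.9], [392.2, 277.4]] [472.4 258.9]
foot [[568.2, 290.6], [566.2, 222.2], [377.6, 225.2], [379.0, 294.0]] [472.8 258. ]
pale [[562.3, 413.4], [560.9, 365.5], [433.0, 364.6], [434.0, 413.2]] [497.5 389.2]
[ 430. -461.  100.]
[669. 261. 100.]
[ 698. -236.  100.]
foot (array([471.7, 257.9]), array([ 69.4, 188.2]), 179.4)
[[413.2, 207.5], [428.2, 212.5], [388.0, 253.7], [404.4, 259.9]]
(array([-606.8, -648.3,   11.8]), array([-0.   ,  0.   ,  1.321]))
```

View pics/c1.png

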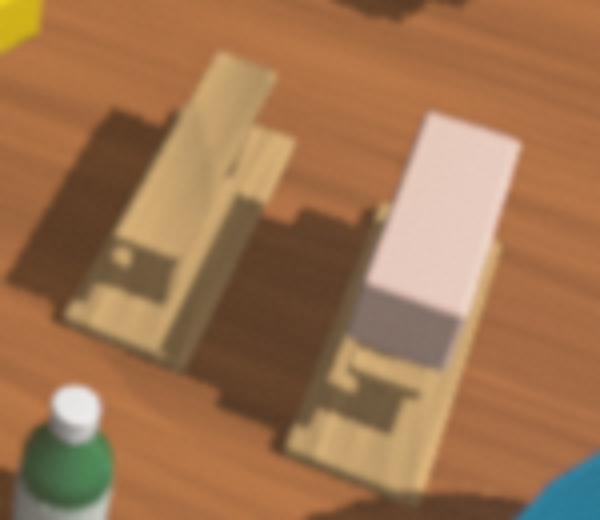

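```bash
python3 -m pendant '[[[-0.035,-0.02,0],[0,0,0.1],0],[[-0.07,-0.04,0],[0,0,0.22],0],[[-0.105,-0.06,0],[0,0,0.34],0],[[-0.14,-0.08,0],[0,0,0.46],0],[[-0.175,-0.1,0],[0,0,0.58],0],[[-0.21,-0.12,0],[0,0,0.7],0],[[-0.245,-0.14,0],[0,0,0.82],0],[[-0.28,-0.16,0],[0,0,0.94],0],[[-0.315,-0.18,0],[0,0,1.06],0],[[-0.35,-0.2,0],[0,0,1.18],0]]'
python3 -c "
from h import *
print(rel([480,100,225],86.5),rel([538.8,-307.5,200],86.5))"
```

```text
time: 1.13
tool_pos: [433.5, 200.6, 404.9]
tcp_rot: [3.141, -0.0, 1.645]
contact_force: [1.0, 0.5, -0.5]
grip_width: 29.4
(array([-103.8,   38.9,    1.9]), array([ 0.   , -0.   ,  0.135])) (array([-514.5,   67.4,   26.8]), array([ 0.   , -0.   ,  0.135]))
```

```bash
python3 -m pendant '[[[-0.04,0.005,0],[0,0,0.05],0],[[-0.08,0.01,0],[0,0,0.1],0],[[-0.12,0.015,0],[0,0,0.135],0],[[-0.16,0.02,0],[0,0,0.135],0],[[-0.2,0.026,0],[0,0,0.135],0],[[-0.24,0.031,0],[0,0,0.135],0],[[-0.28,0.036,0],[0,0,0.135],0],[[-0.32,0.042,0],[0,0,0.135],0],[[-0.36,0.047,0],[0,0,0.135],0],[[-0.4,0.052,0],[0,0,0.135],0]]'
python3 -c "
from h import *
print(rel([538.8,-307.5,200],86.5))"
```

```text
time: 1.97
tool_pos: [516.4, -194.3, 404.7]
tcp_rot: [3.141, -0.0, 1.515]
contact_force: [1.4, 0.7, 0.9]
grip_width: 0.9
(array([-111.8,   28.6,   26.7]), array([ 0.   , -0.   ,  0.006]))
```

```bash
python3 -m pendant '[[[-0.035,0.009,0],[0,0,0],0],[[-0.07,0.018,0.01],[0,0,0.006],0],[[-0.1,0.025,0.02],[0,0,0.006],0],[[-0.112,0.0285,0.027],[0,0,0.006],0],[[-0.112,0.0285,0.03],[0,0,0.006],0],[[-0.112,0.0285,0.045],[0,0,0.006],0],[[-0.112,0.0285,0.052],[0,0,0.006],0]]'
python3 - <<'E'
from h import *
print(rel([538.8,-307.5,168],86.5)); a=capture('scene'); b=capture('top')
cv2.imwrite('pics/l1.png',np.hstack([cv2.resize(a['color'][80:260,120:340],None,fx=2,fy=2),cv2.resize(b['color'][120:300,380:560],None,fx=2,fy=2)])[:,:,::-1])
E
```

```text
time: 2.55
tool_pos: [538.5, -304.3, 351.4]
tcp_rot: [-3.14, -0.002, 1.51]
contact_force: [1.2, 1.2, -0.5]
grip_width: 0.4
(array([-3.2,  0.5,  5.4]), array([-0.002, -0.002,  0.001]))
```

View pics/l1.png

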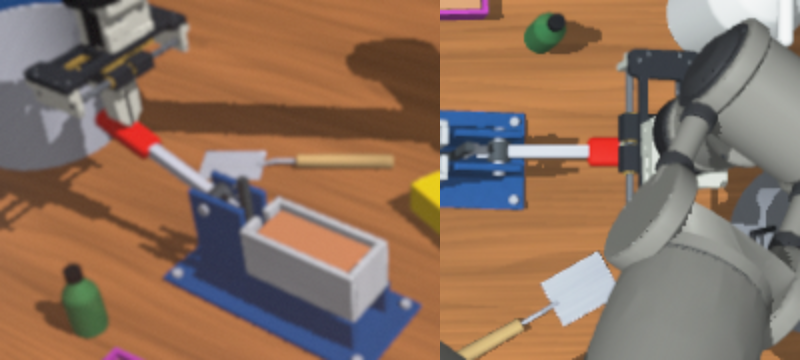

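Closed fingertips stand just over the red grip, on its centre line, with clearance all round. First stroke follows, with care.

```bash
python3 -m pendant '[[[-0.002,0,0.008],[0,0,0],0],[[-0.003,0,0.018],[0,0,0],0],[[-0.003,0,0.03],[0,0,0],0],[[-0.003,0,0.042],[0,0,0],0],[[-0.003,0,0.054],[0,0,0],0],[[-0.003,0,0.066],[0,0,0],0],[[-0.003,0,0.078],[0,0,0],0],[[-0.003,0,0.088],[0,0,0],0],[[-0.003,0,0.092],[0,0,0],0],[[-0.003,0,0.094],[0,0,0],0]]'
python3 -m pendant '[[[0,0,0.002],[0,0,0],0],[[0,0,0.004],[0,0,0],0],[[0,0,0.004],[0,0,0],0]]'
```

```text
time: 3.48
tool_pos: [539.1, -307.8, 260.2]
tcp_rot: [3.139, -0.0, 1.51]
contact_force: [-1.2, 4.3, 15.8]
grip_width: 0.3
time: 3.73
tool_pos: [539.1, -307.9, 256.9]
tcp_rot: [3.138, 0.001, 1.51]
contact_force: [-1.4, 3.2, 15.5]
grip_width: 0.6
```

```bash
for i in 1; do python3 -m pendant '[[[0,0,0.002],[0,0,0],0],[[0,0,0.003],[0,0,0],0]]'; python3 -m pendant '[[[0,0,0.001],[0,0,0],0],[[0,0,0.002],[0,0,0],0]]'; done; python3 -c "
from h import *
print(get_obs()['tool_pos'],get_obs()['contact_force'])"
```

```text
time: 3.9
tool_pos: [539.2, -307.9, 254.8]
tcp_rot: [3.137, 0.001, 1.51]
contact_force: [-3.8, 6.2, 25.1]
grip_width: 0.5
time: 4.07
tool_pos: [539.2, -307.8, 254.3]
tcp_rot: [3.137, 0.001, 1.51]
contact_force: [-7.0, 9.0, 34.1]
grip_width: 0.6
[ 539.21651612 -307.81098177  254.3241602 ] [-6.96543491  8.95385499 34.13590511]
```

```bash
python3 -m pendant '[[[0,0,-0.01],[0,0,0],0],[[0,0,-0.025],[0,0,0],0],[[0,0,-0.04],[0,0,0],0],[[0,0,-0.055],[0,0,0],0],[[0,0,-0.07],[0,0,0],0],[[0,0,-0.085],[0,0,0],0],[[0,0,-0.1],[0,0,0],0],[[0,0,-0.106],[0,0,0],0],[[0,0,-0.108],[0,0,0],0],[[0,0,-0.108],[0,0,0],0]]'
python3 - <<'E'
from h import *
a=capture('scene')
cv2.imwrite('pics/l2.png',cv2.resize(a['color'][80:260,120:340],None,fx=3,fy=3)[:,:,::-1]);print(get_obs()['tool_pos'],get_obs()['contact_force'])
E
```

```text
time: 4.9
tool_pos: [538.5, -308.4, 357.5]
tcp_rot: [3.141, 0.0, 1.51]
contact_force: [0.5, 0.5, 0.6]
grip_width: 0.3
[ 538.40200048 -308.39767447  356.86647854] [ 0.34747032 -0.23798465 -0.53365044]
```

View pics/l2.png

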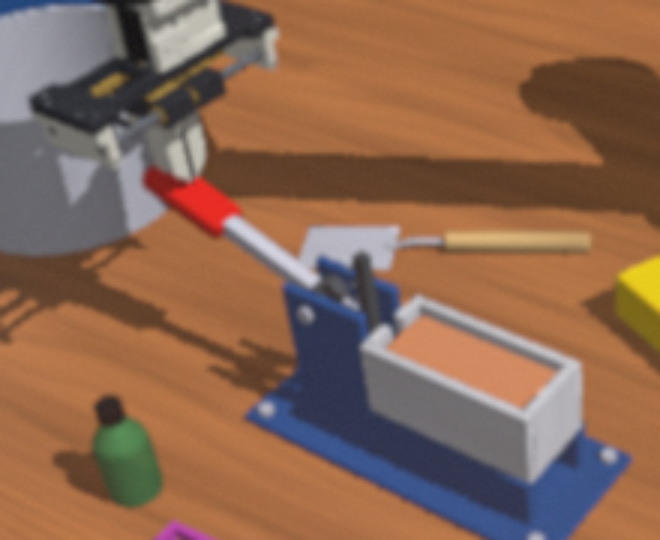

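The rack (dark bar) has risen and the lever is back up; the loaf has not yet visibly moved. Two more strokes, with a frame saved after each.

```bash
cat > m.py <<'E'
from h import *
import sys
a=capture('scene'); save(a,sys.argv[1])
ct=blob(a,lambda h,s,v:(h<18)&(s>70)&(v>90)&(v>170),(235,100,320,240)); print('loaf bbox',cv2.boundingRect(ct),cv2.contourArea(ct))
r=a['color'][110:200,225:262].max(2)<75; print('rack top row',110+np.where(r.sum(1)>=2)[0][:1])
E
python3 -m pendant '[[[0,0,0.012],[0,0,0],0],[[0,0,0.025],[0,0,0],0],[[0,0,0.038],[0,0,0],0],[[0,0,0.051],[0,0,0],0],[[0,0,0.064],[0,0,0],0],[[0,0,0.077],[0,0,0],0],[[0,0,0.09],[0,0,0],0],[[0,0,0.101],[0,0,0],0],[[0,0,0.106],[0,0,0],0],[[0,0,0.107],[0,0,0],0]]'
python3 -m pendant '[[[0,0,0],[0,0,0],0],[[0,0,-0.01],[0,0,0],0],[[0,0,-0.025],[0,0,0],0],[[0,0,-0.04],[0,0,0],0],[[0,0,-0.055],[0,0,0],0],[[0,0,-0.07],[0,0,0],0],[[0,0,-0.085],[0,0,0],0],[[0,0,-0.1],[0,0,0],0],[[0,0,-0.107],[0,0,0],0],[[0,0,-0.107],[0,0,0],0]]'
python3 m.py p2.png
python3 -m pendant '[[[0,0,0.012],[0,0,0],0],[[0,0,0.025],[0,0,0],0],[[0,0,0.038],[0,0,0],0],[[0,0,0.051],[0,0,0],0],[[0,0,0.064],[0,0,0],0],[[0,0,0.077],[0,0,0],0],[[0,0,0.09],[0,0,0],0],[[0,0,0.101],[0,0,0],0],[[0,0,0.106],[0,0,0],0],[[0,0,0.107],[0,0,0],0]]'
python3 -m pendant '[[[0,0,0],[0,0,0],0],[[0,0,-0.01],[0,0,0],0],[[0,0,-0.025],[0,0,0],0],[[0,0,-0.04],[0,0,0],0],[[0,0,-0.055],[0,0,0],0],[[0,0,-0.07],[0,0,0],0],[[0,0,-0.085],[0,0,0],0],[[0,0,-0.1],[0,0,0],0],[[0,0,-0.107],[0,0,0],0],[[0,0,-0.107],[0,0,0],0]]'
python3 m.py p3.png
```

```text
time: 5.78
tool_pos: [538.9, -308.2, 254.2]
tcp_rot: [3.139, 0.001, 1.51]
contact_force: [-6.9, 8.0, 35.5]
grip_width: 0.0
time: 6.62
tool_pos: [538.7, -308.7, 358.4]
tcp_rot: [3.14, 0.001, 1.51]
contact_force: [-0.5, -0.1, 0.3]
grip_width: 0.5
loaf bbox (235, 100, 85, 34) 1496.0
rack top row [161]
time: 7.5
tool_pos: [538.8, -308.1, 254.1]
tcp_rot: [3.139, 0.0, 1.51]
contact_force: [-8.4, 8.7, 36.6]
grip_width: 0.5
time: 8.33
tool_pos: [538.6, -308.7, 358.0]
tcp_rot: [3.141, 0.001, 1.51]
contact_force: [-0.5, -0.7, 0.8]
grip_width: 0.5
loaf bbox (235, 100, 85, 34) 1485.0
rack top row [155]
```

```bash
sed -i 's/(h<18)&(s>70)&(v>90)&(v>170)/(h<15)\&(s>70)\&(s<150)\&(v>150)/; s/(235,100,320,240)/(240,150,320,240)/' m.py
python3 -m pendant '[[[0,0,0.012],[0,0,0],0],[[0,0,0.025],[0,0,0],0],[[0,0,0.038],[0,0,0],0],[[0,0,0.051],[0,0,0],0],[[0,0,0.064],[0,0,0],0],[[0,0,0.077],[0,0,0],0],[[0,0,0.09],[0,0,0],0],[[0,0,0.101],[0,0,0],0],[[0,0,0.106],[0,0,0],0],[[0,0,0.106],[0,0,0],0]]'
python3 -m pendant '[[[0,0,0],[0,0,0],0],[[0,0,-0.01],[0,0,0],0],[[0,0,-0.025],[0,0,0],0],[[0,0,-0.04],[0,0,0],0],[[0,0,-0.055],[0,0,0],0],[[0,0,-0.07],[0,0,0],0],[[0,0,-0.085],[0,0,0],0],[[0,0,-0.1],[0,0,0],0],[[0,0,-0.106],[0,0,0],0],[[0,0,-0.106],[0,0,0],0]]'
python3 m.py p4.png
python3 -m pendant '[[[0,0,0.012],[0,0,0],0],[[0,0,0.025],[0,0,0],0],[[0,0,0.038],[0,0,0],0],[[0,0,0.051],[0,0,0],0],[[0,0,0.064],[0,0,0],0],[[0,0,0.077],[0,0,0],0],[[0,0,0.09],[0,0,0],0],[[0,0,0.101],[0,0,0],0],[[0,0,0.106],[0,0,0],0],[[0,0,0.106],[0,0,0],0]]'
python3 -m pendant '[[[0,0,0],[0,0,0],0],[[0,0,-0.01],[0,0,0],0],[[0,0,-0.025],[0,0,0],0],[[0,0,-0.04],[0,0,0],0],[[0,0,-0.055],[0,0,0],0],[[0,0,-0.07],[0,0,0],0],[[0,0,-0.085],[0,0,0],0],[[0,0,-0.1],[0,0,0],0],[[0,0,-0.106],[0,0,0],0],[[0,0,-0.106],[0,0,0],0]]'
python3 m.py p5.png
python3 - <<'E'
import cv2,numpy as np
I=[cv2.imread('pics/p%d.png'%i)[110:250,200:340] for i in(2,3,4,5)]
cv2.imwrite('pics/q.png',cv2.resize(np.vstack([np.hstack(I[:2]),np.hstack(I[2:])]),None,fx=2.1,fy=2.1))
E
```

```text
time: 9.22
tool_pos: [538.7, -308.1, 254.5]
tcp_rot: [3.139, 0.0, 1.51]
contact_force: [-6.3, 5.4, 27.6]
grip_width: -0.0
time: 10.05
tool_pos: [538.6, -308.6, 357.8]
tcp_rot: [3.141, 0.0, 1.51]
contact_force: [0.8, -0.7, 0.8]
grip_width: 0.5
loaf bbox (245, 163, 75, 63) 1094.5
rack top row [149]
time: 10.93
tool_pos: [538.6, -307.9, 254.5]
tcp_rot: [3.14, -0.0, 1.51]
contact_force: [-5.1, 3.8, 28.3]
grip_width: 0.3
time: 11.77
tool_pos: [538.6, -308.7, 357.7]
tcp_rot: [3.141, 0.0, 1.51]
contact_force: [-0.5, 0.1, 0.1]
grip_width: 0.3
loaf bbox (245, 163, 75, 63) 1101.5
rack top row [148]
```

View pics/q.png

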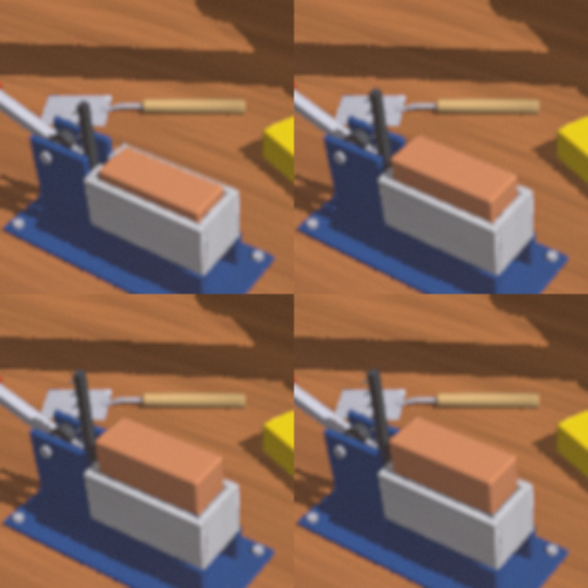

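Panels 3 and 4 (after strokes 4 and 5) look identical, so the loaf seems fully up. I'll check its height against the calibration, with one more stroke to confirm.

```bash
python3 -m pendant '[[[0,0,0.012],[0,0,0],0],[[0,0,0.025],[0,0,0],0],[[0,0,0.038],[0,0,0],0],[[0,0,0.051],[0,0,0],0],[[0,0,0.064],[0,0,0],0],[[0,0,0.077],[0,0,0],0],[[0,0,0.09],[0,0,0],0],[[0,0,0.101],[0,0,0],0],[[0,0,0.106],[0,0,0],0],[[0,0,0.106],[0,0,0],0]]'
python3 -m pendant '[[[0,0,0],[0,0,0],0],[[0,0,-0.01],[0,0,0],0],[[0,0,-0.025],[0,0,0],0],[[0,0,-0.04],[0,0,0],0],[[0,0,-0.055],[0,0,0],0],[[0,0,-0.07],[0,0,0],0],[[0,0,-0.085],[0,0,0],0],[[0,0,-0.1],[0,0,0],0],[[0,0,-0.106],[0,0,0],0],[[0,0,-0.106],[0,0,0],0]]'
python3 m.py p6.png
python3 - <<'E'
from h import *
I=[cv2.imread('pics/p%d.png'%i)[130:240,225:325].astype(int) for i in(3,4,5,6)]
for i in range(3): print('diff',(abs(I[i+1]-I[i]).max(2)>25).sum())
a=capture('scene')
e=np.array([.998,-.060]);f=np.array([.060,.998]);o=np.array([555.5,-30])
for z in(149,157,165): print(z,proj(a,[[*(o+25*e+65*f),z]]).round(1), 'seen 306,190')
b=capture('top'); ct=blob(b,lambda h,s,v:(h<15)&(s>70)&(s<150)&(v>170),(315,160,400,215))
print('loaf top',rectz(b,ct,165),proj(b,[[555.5,-30,165]]))
c=o; print(rel([c[0],c[1],250],86.5))
E
```

```text
time: 12.65
tool_pos: [538.5, -307.8, 254.5]
tcp_rot: [3.141, -0.001, 1.51]
contact_force: [-7.7, 7.1, 29.9]
grip_width: 0.4
time: 13.48
tool_pos: [538.6, -308.7, 357.7]
tcp_rot: [3.141, 0.0, 1.51]
contact_force: [0.3, -0.6, 0.3]
grip_width: 0.1
loaf bbox (245, 163, 75, 63) 1106.0
rack top row [148]
diff 711
diff 0
diff 0
149 [[292.7 203.2]] seen 306,190
157 [[292.6 200.3]] seen 306,190
165 [[292.4 197.4]] seen 306,190
loaf top (array([554.9, -28. ]), array([126.3,  48.5]), 86.4) [[353.4742228  191.21429346]]
(array([279.1,   0. , -71.7]), array([-0.002, -0.002, -0.   ]))
```

Strokes 5 and 6 changed nothing, but my corner reading sits about 3 px (8 mm) low, so I'll check the height up close.

Run:
```python
from h import *
a=capture('scene')
e=np.array([.998,-.060]);f=np.array([.060,.998]);o=np.array([555.5,-30])
im=cv2.resize(a['color'][130:240,225:325],None,fx=5.4,fy=5.4,interpolation=cv2.INTER_CUBIC)
def dot(x,y,z,col):
    p=(proj(a,[[*(o+x*e+y*f),z]])[0]-[225,130]+.5)*5.4; cv2.circle(im,tuple(int(v) for v in p),4,col,-1)
for x,y in((25,65),(25,-65),(-25,65),(-25,-65)): dot(x,y,165,(0,255,0))
for y in(65,-65): dot(25,y,119,(0,0,255))
for x,y in((36,76),(36,-76),(-36,76)): dot(x,y,116,(255,0,255))
dot(0,-100,225,(255,255,0))
cv2.imwrite('pics/z.png',im[:,:,::-1])
```

```text
(no output)
```

View pics/z.png

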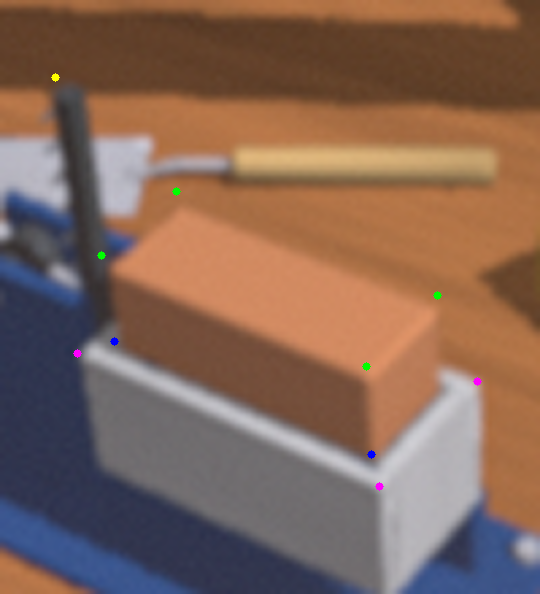

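The rim dots fit, but the loaf's top and the rack's top lie about 8–10 mm below the fully-up prediction (green and yellow dots). Strokes 5 and 6 may not have counted, so I'll check the lever's rest position and make one slower stroke, held at both ends.

```bash
python3 -m pendant '[[[0,0,0.012],[0,0,0],0],[[0,0,0.025],[0,0,0],0],[[0,0,0.038],[0,0,0],0],[[0,0,0.051],[0,0,0],0],[[0,0,0.064],[0,0,0],0],[[0,0,0.077],[0,0,0],0],[[0,0,0.09],[0,0,0],0],[[0,0,0.101],[0,0,0],0],[[0,0,0.106],[0,0,0],0],[[0,0,0.107],[0,0,0],0]]'
python3 -m pendant '[[[0,0,0],[0,0,0],0],[[0,0,0],[0,0,0],0],[[0,0,0],[0,0,0],0]]'
python3 m.py d7.png
python3 -m pendant '[[[0,0,-0.01],[0,0,0],0],[[0,0,-0.025],[0,0,0],0],[[0,0,-0.04],[0,0,0],0],[[0,0,-0.055],[0,0,0],0],[[0,0,-0.07],[0,0,0],0],[[0,0,-0.085],[0,0,0],0],[[0,0,-0.1],[0,0,0],0],[[0,0,-0.112],[0,0,0],0],[[0,0,-0.117],[0,0,0],0],[[0,0,-0.117],[0,0,0],0]]'
python3 -m pendant '[[[0,0,0],[0,0,0],0],[[0,0,0],[0,0,0],0],[[0,0,0],[0,0,0],0],[[0,0,0],[0,0,0],0]]'
python3 m.py p7.png
python3 - <<'E'
from h import *
for n in('s0','p2','p3','p4','p5','p6','d7','p7'):
    c=dict(color=cv2.imread(f'pics/{n}.png')[:,:,::-1])
    ct=blob(dict(color=np.ascontiguousarray(c['color'])),lambda h,s,v:((h<5)|(h>174))&(s>180),(150,110,240,200)); print(n,cv2.boundingRect(ct))
    im=c['color'].astype(int); col=im[140:240,287]; print('  col287',[int(x[0]-x[2]) for x in col[30:75:1]])
I=[cv2.imread('pics/%s.png'%i)[110:240,225:325].astype(int) for i in('p3','p4','p5','p6','p7')]
for i in range(4): print('diff',(abs(I[i+1]-I[i]).max(2)>25).sum())
E
```

```text
time: 14.52
tool_pos: [538.7, -308.0, 254.2]
tcp_rot: [3.14, -0.0, 1.51]
contact_force: [-9.7, 8.0, 33.7]
grip_width: 0.5
time: 14.77
tool_pos: [538.6, -307.9, 254.4]
tcp_rot: [3.139, 0.0, 1.51]
contact_force: [-7.2, 6.9, 29.8]
grip_width: 0.2
loaf bbox (245, 163, 75, 63) 1108.0
rack top row [148]
time: 15.65
tool_pos: [538.6, -308.6, 368.1]
tcp_rot: [3.141, 0.001, 1.51]
contact_force: [-0.5, 0.7, -0.6]
grip_width: 0.6
time: 15.98
tool_pos: [538.4, -308.5, 366.7]
tcp_rot: [-3.14, -0.001, 1.51]
contact_force: [-0.6, 0.2, 0.3]
grip_width: 0.3
loaf bbox (246, 167, 74, 59) 1099.0
rack top row [149]
s0 (169, 133, 31, 26)
  col287 [101, 101, 102, 103, 98, 94, 95, 99, 103, 103, 104, 103, 103, 101, 101, 97, 94, 92, 77, 46, 16, 0, -3, -3, 3, 26, 67, 99, 110, 111, 109, 110, 109, 111, 110, 109, 110, 110, 109, 110, 111, 111, 92, 49, 10]
p2 (169, 137, 31, 22)
  col287 [104, 105, 103, 106, 100, 97, 99, 99, 104, 108, 107, 107, 104, 105, 103, 100, 97, 92, 81, 60, 53, 74, 101, 111, 113, 114, 113, 113, 112, 112, 113, 112, 112, 112, 112, 111, 111, 110, 98, 83, 66, 57, 39, 15, 1]
p3 (169, 137, 31, 22)
 
[... 730 characters left out ...]
03, 104, 104, 100, 99, 99, 102, 103, 105, 110, 111, 112, 113, 112, 114, 113, 113, 112, 114, 113, 113, 112, 114, 112, 113, 108, 95, 77, 63, 58, 58, 58, 59, 58, 57, 58, 59, 59, 56, 55, 45, 18, 0, -3]
d7 (178, 171, 25, 11)
  col287 [105, 104, 106, 106, 100, 100, 98, 102, 104, 108, 111, 114, 113, 114, 113, 115, 113, 113, 113, 113, 113, 114, 113, 115, 113, 113, 110, 95, 77, 62, 60, 59, 58, 59, 59, 57, 59, 59, 58, 59, 57, 45, 18, 1, -4]
p7 (169, 135, 31, 24)
  col287 [104, 103, 104, 104, 101, 98, 98, 101, 103, 107, 110, 111, 114, 112, 114, 112, 113, 114, 113, 113, 112, 114, 112, 113, 114, 112, 107, 94, 76, 63, 57, 58, 57, 58, 58, 59, 58, 57, 59, 58, 56, 44, 19, 1, -4]
diff 711
diff 0
diff 0
diff 3
```

Run:
```python
from h import *
im=cv2.resize(cv2.imread('pics/l2.png'),(220,180),interpolation=cv2.INTER_AREA).astype(int)
s=cv2.imread('pics/s0.png').astype(int)
p2=cv2.imread('pics/p2.png').astype(int)
for c in(275,287,295):
  for n,x in(('s0',s[185:222,c]),('p1',im[105:142,c-120]),('p2',p2[185:222,c])): print(c,n,[int(q[2]-q[0]) for q in x])
a=capture('scene');b=capture('top')
# rack/loaf two-view: loaf top-face extreme corners in both views
f=lambda h,s,v:(h<15)&(s>70)&(s<150)&(v>190)
ct=blob(b,f,(315,160,400,215)); print(cv2.boxPoints(cv2.minAreaRect(ct)).round(1).tolist())
for z in(149,157,165): print(z,rectz(b,ct,z))
cv2.imwrite('pics/tt.png',cv2.resize(b['color'][160:230,300:400],None,fx=6,fy=6,interpolation=cv2.INTER_CUBIC)[:,:,::-1])
```

```text
275 s0 [19, 2, -2, -2, 4, 25, 67, 101, 109, 109, 110, 110, 110, 108, 110, 109, 110, 110, 109, 110, 111, 108, 82, 40, 7, -4, -4, 0, 1, 1, 0, 0, 2, 3, 1, 2, 1]
275 p1 [23, 4, -3, -2, 10, 41, 78, 103, 111, 112, 113, 112, 112, 111, 112, 111, 112, 111, 112, 111, 112, 105, 82, 43, 11, -2, -3, -1, 1, 1, 0, 0, 0, 1, 2, 1, 1]
275 p2 [60, 77, 102, 112, 113, 113, 113, 114, 112, 111, 113, 111, 113, 112, 113, 112, 112, 109, 96, 79, 63, 53, 34, 12, 1, -4, -4, 0, 0, 2, 1, 0, 1, 2, 2, 2, 1]
287 s0 [97, 94, 92, 77, 46, 16, 0, -3, -3, 3, 26, 67, 99, 110, 111, 109, 110, 109, 111, 110, 109, 110, 110, 109, 110, 111, 111, 92, 49, 10, -4, -5, 0, 1, 1, 1, 0]
287 p1 [99, 95, 92, 77, 45, 16, 1, -3, -2, 10, 39, 77, 103, 111, 112, 113, 112, 111, 111, 111, 111, 111, 111, 111, 112, 112, 109, 90, 50, 13, -2, -4, -1, 1, 2, 2, 1]
287 p2 [100, 97, 92, 81, 60, 53, 74, 101, 111, 113, 114, 113, 113, 112, 112, 113, 112, 112, 112, 112, 111, 111, 110, 98, 83, 66, 57, 39, 15, 1, -3, -1, 0, 3, 2, 2, 2]
295 s0 [101, 102, 100, 100, 96, 94, 87, 63, 30, 8, -1, -3, 0, 16, 56, 93, 111, 111, 110, 112, 112, 111, 111, 111, 112, 111, 113, 110, 95, 64, 27, 6, -2, -3, -2, -2, -2]
295 p1 [104, 104, 102, 101, 96, 94, 87, 63, 32, 8, -1, -2, 3, 25, 61, 95, 110, 113, 112, 112, 112, 113, 113, 114, 113, 115, 114, 108, 94, 64, 31, 9, -2, -4, -3, -3, -1]
295 p2 [104, 104, 105, 101, 97, 95, 90, 70, 57, 68, 96, 113, 114, 115, 114, 114, 114, 114, 113, 113, 113, 114, 115, 118, 119, 116, 109, 101, 90, 66, 34, 11, 0, -3, -3, -2, -1]
[[324.70001220703125, 200.60000610351562], [325.3999938964844, 180.10000610351562], [380.70001220703125, 181.89999389648438], [380.0, 202.5]]
149 (array([557.2, -29.4]), array([128.2,  48. ]), 86.5)
157 (array([556.4, -28.7]), array([127.2,  47.6]), 86.5)
165 (array([555.5, -28.1]), array([126.1,  47.2]), 86.5)
```

View pics/tt.png

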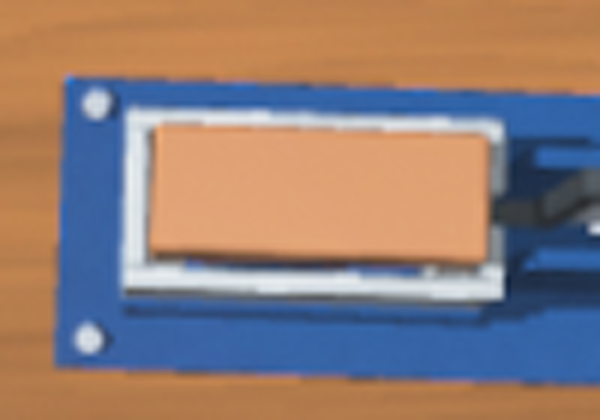

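Measured steps: about 0.7, 15, 16, 16 and 1.3 mm, then nothing. That is the signature of the top end, yet the absolute height reads about 5 mm low. I'll settle it by touching the loaf's top lightly with the closed fingertips.

```bash
python3 -m pendant '[[[0,0,-0.03],[0,0,0],0],[[0,0,-0.062],[0,0,0],0],[[0.04,0,-0.065],[0,0,0],0],[[0.08,0,-0.065],[0,0,0],0],[[0.12,0,-0.065],[0,0,0],0],[[0.16,0,-0.065],[0,0,0],0],[[0.2,0,-0.065],[0,0,0],0],[[0.24,0,-0.065],[0,0,0],0],[[0.27,0,-0.065],[0,0,0],0],[[0.279,0,-0.06],[0,0,0],0]]'
python3 -m pendant '[[[0,0,0.03],[0,0,0],0],[[0,0,0.06],[0,0,0],0],[[0,0,0.073],[0,0,0],0],[[0,0,0.077],[0,0,0],0],[[0,0,0.077],[0,0,0],0]]'
python3 -c "
from h import *
print(rel([555.5,-30,166],86.5))"
```

```text
time: 16.97
tool_pos: [555.4, -26.0, 428.8]
tcp_rot: [3.139, -0.001, 1.514]
contact_force: [0.0, -0.5, 0.2]
grip_width: 0.5
time: 17.38
tool_pos: [555.5, -30.6, 349.6]
tcp_rot: [-3.139, -0.0, 1.509]
contact_force: [0.7, -0.8, -0.4]
grip_width: 0.4
(array([0.6, 0. , 5.6]), array([-0.002, -0.   , -0.   ]))
```

```bash
for s in 1; do
python3 -m pendant '[[[0,0,0.003],[0,0,0],0],[[0,0,0.004],[0,0,0],0]]'
python3 -m pendant '[[[0,0,0.0015],[0,0,0],0],[[0,0,0.0015],[0,0,0],0]]'
python3 -m pendant '[[[0,0,0.001],[0,0,0],0],[[0,0,0.001],[0,0,0],0]]'; done
```

```text
time: 17.55
tool_pos: [555.9, -30.5, 347.7]
tcp_rot: [3.139, 0.0, 1.509]
contact_force: [0.4, 0.4, 0.2]
grip_width: 0.3
time: 17.72
tool_pos: [555.6, -30.2, 345.8]
tcp_rot: [3.14, 0.0, 1.51]
contact_force: [-0.4, 0.4, -0.4]
grip_width: 0.3
time: 17.88
tool_pos: [555.5, -30.1, 344.4]
tcp_rot: [3.141, -0.0, 1.51]
contact_force: [-1.0, -0.1, 0.0]
grip_width: 0.3
```

```bash
python3 -m pendant '[[[0,0,0.0015],[0,0,0],0],[[0,0,0.0015],[0,0,0],0]]' | sed -n '2p;4p'
python3 -m pendant '[[[0,0,0.001],[0,0,0],0],[[0,0,0.001],[0,0,0],0]]'| sed -n '2p;4p'
python3 -m pendant '[[[0,0,0.001],[0,0,0],0],[[0,0,0.001],[0,0,0],0]]'| sed -n '2p;4p'
```

```text
tool_pos: [555.5, -30.0, 342.6]
contact_force: [0.5, 1.2, -0.2]
tool_pos: [555.5, -30.0, 341.5]
contact_force: [0.1, -0.6, 0.1]
tool_pos: [555.5, -30.1, 340.5]
contact_force: [-0.4, 0.1, -0.1]
```

```bash
python3 -c "
from h import *
o=get_obs();print(o['tool_pos'],o['contact_force'])"
```

```text
[555.50057319 -30.05510849 340.52459055] [-0.36907007  0.12116473 -0.06746917]
```

```bash
python3 -m pendant '[[[0,0,0.0015],[0,0,0],0],[[0,0,0.0015],[0,0,0],0]]' | sed -n '2p;4p'
python3 -m pendant '[[[0,0,0.0015],[0,0,0],0],[[0,0,0.0015],[0,0,0],0]]'| sed -n '2p;4p'
python3 -m pendant '[[[0,0,0.001],[0,0,0],0],[[0,0,0.001],[0,0,0],0]]'| sed -n '2p;4p'
```

```text
tool_pos: [555.5, -30.0, 339.0]
contact_force: [-0.6, -0.7, 0.3]
tool_pos: [555.6, -30.1, 337.8]
contact_force: [-0.8, 0.6, 0.4]
tool_pos: [555.5, -30.0, 337.7]
contact_force: [-1.8, 0.1, 7.4]
```

The touch came at tip height 159.8 mm, so the underside is at about 114 mm rather than 119. That leaves about 5 mm unexplained, so I'll check how far down the lever really goes and whether the rack still moves at sub-pixel level.

```bash
python3 -m pendant '[[[0,0,-0.02],[0,0,0],0],[[0,0,-0.055],[0,0,0],0],[[0,0,-0.09],[0,0,0],0],[[0,0,-0.09],[0,0,0],0]]'
python3 - <<'E'
from h import *
a=capture('scene');save(a,'up.png')
e=np.array([.998,-.060]);f=np.array([.060,.998]);o=np.array([555.5,-30])
def grip(t):
    P=[]
    for r in(102.5,187.5):
        for h in(-9.1,10.9):
            for x in(-17,17):
                y=-139-r*np.cos(t)+h*np.sin(t);z=112+r*np.sin(t)+h*np.cos(t);P.append([*(o+x*e+y*f),z])
    q=proj(a,P);return q.min(0).round(1),q.max(0).round(1)
for t in(.32,.26,-.22,-.28,-.34,-.4):print(t,*grip(t))
red=lambda h,s,v:((h<8)|(h>172))&(s>150)
for n in('s0','d7','up'):
    c=dict(color=np.ascontiguousarray(cv2.imread(f'pics/{n}.png')[:,:,::-1]));ct=blob(c,red,(140,100,240,220))[:,0];print(n,ct.min(0),ct.max(0))
I={n:cv2.imread(f'pics/{n}.png').astype(int).sum(2) for n in('p3','p4','p5','p6','p7','up')}
for n in I: print(n,[int(v) for v in I[n][140:160,235:242].min(1)])
E
```

```text
time: 19.22
tool_pos: [556.3, -30.2, 433.7]
tcp_rot: [3.13, 0.001, 1.51]
contact_force: [0.8, -0.2, 0.9]
grip_width: 0.6
0.32 [165.4 130.1] [201.1 161.2]
0.26 [165.3 133.3] [200.9 163.1]
-0.22 [171.4 161.1] [205.2 179.2]
-0.28 [172.9 164.7] [206.2 181.2]
-0.34 [174.6 168.3] [207.2 183.3]
-0.4 [176.4 171.5] [208.4 185.4]
s0 [168 133] [200 158]
d7 [177 170] [203 181]
up [168 132] [199 159]
p3 [201, 203, 203, 202, 202, 207, 217, 270, 342, 361, 356, 334, 290, 250, 220, 181, 156, 160, 159, 156]
p4 [199, 204, 198, 198, 201, 205, 221, 234, 224, 178, 155, 156, 159, 155, 155, 156, 156, 151, 158, 158]
p5 [199, 200, 204, 196, 206, 204, 222, 233, 207, 166, 155, 159, 159, 159, 159, 149, 152, 156, 160, 161]
p6 [199, 204, 204, 203, 201, 203, 222, 230, 200, 174, 156, 159, 154, 163, 160, 155, 152, 160, 157, 158]
p7 [201, 199, 200, 201, 202, 211, 231, 235, 201, 168, 156, 164, 162, 157, 154, 157, 162, 160, 155, 160]
up [199, 214, 245, 318, 345, 297, 212, 155, 137, 143, 136, 138, 138, 136, 143, 136, 148, 139, 142, 147]
```

Run:
```python
import cv2,numpy as np
for n in('p5','p7','up'):
    i=cv2.imread(f'pics/{n}.png').astype(int)
    for c in(270,287): print(n,c,[int(q[2]-q[0]) for q in i[185:220,c]])
A=[cv2.resize(cv2.imread(f'pics/{n}.png')[130:240,225:325],None,fx=4,fy=4,interpolation=cv2.INTER_CUBIC) for n in('p7','up')]
cv2.imwrite('pics/pu.png',np.hstack(A))
```

```text
p5 270 [113, 113, 113, 113, 108, 96, 75, 61, 57, 58, 60, 60, 59, 57, 55, 58, 57, 59, 53, 33, 8, -4, -5, -3, -2, 1, -1, 2, 0, 2, 0, 1, 2, 1, 1]
p5 287 [113, 114, 113, 114, 112, 113, 112, 112, 114, 114, 112, 109, 98, 80, 63, 57, 60, 58, 59, 60, 60, 56, 58, 59, 57, 55, 45, 19, 0, -5, -5, -3, 0, 2, 2]
p7 270 [113, 112, 113, 110, 107, 92, 74, 58, 60, 60, 59, 59, 58, 58, 56, 56, 57, 58, 53, 31, 7, -4, -4, -4, -2, 1, 0, 1, 1, 2, 1, 1, 1, 2, 2]
p7 287 [112, 113, 114, 113, 113, 112, 114, 112, 113, 114, 112, 107, 94, 76, 63, 57, 58, 57, 58, 58, 59, 58, 57, 59, 58, 56, 44, 19, 1, -4, -4, -2, -2, 1, 3]
up 270 [115, 116, 114, 114, 108, 93, 74, 62, 58, 59, 57, 60, 58, 58, 58, 58, 60, 59, 52, 32, 7, -3, -5, -5, -3, 0, 0, 0, 0, 0, 2, 2, 0, 2, 0]
up 287 [115, 115, 115, 113, 115, 114, 115, 114, 114, 113, 114, 109, 96, 77, 63, 58, 58, 60, 60, 58, 59, 58, 58, 59, 59, 56, 44, 18, 0, -4, -5, -3, -1, 1, 2]
```

View pics/pu.png

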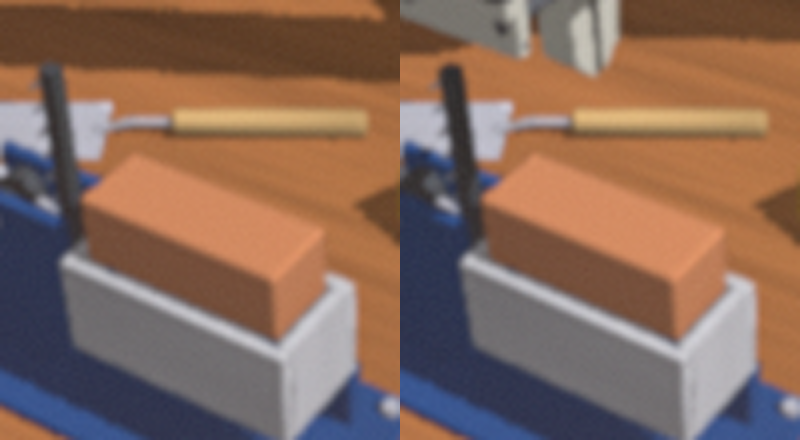

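The loaf is identical in both frames (about 114 mm by touch). To know whether the fingertip length used for the touch is right when closed, I'll touch the bare table (z = 0) between press and stand.

```bash
python3 -m pendant '[[[0.04,-0.008,0],[0,0,0],0],[[0.08,-0.016,0],[0,0,0],0],[[0.12,-0.026,0.03],[0,0,0],0],[[0.15,-0.032,0.065],[0,0,0],0],[[0.168,-0.036,0.1],[0,0,0],0],[[0.168,-0.036,0.14],[0,0,0],0],[[0.168,-0.036,0.18],[0,0,0],0],[[0.168,-0.036,0.21],[0,0,0],0],[[0.168,-0.036,0.235],[0,0,0],0],[[0.168,-0.036,0.242],[0,0,0],0]]'
python3 -m pendant '[[[0,0,0.001],[0,0,0],0],[[0,0,0.002],[0,0,0],0]]' | sed -n '2p;4p'
python3 -m pendant '[[[0,0,0.0015],[0,0,0],0],[[0,0,0.002],[0,0,0],0]]' | sed -n '2p;4p'
python3 -m pendant '[[[0,0,0.0015],[0,0,0],0],[[0,0,0.002],[0,0,0],0]]'| sed -n '2p;4p'
```

```text
time: 20.1
tool_pos: [527.6, 139.7, 179.5]
tcp_rot: [-3.132, 0.002, 1.51]
contact_force: [-0.8, 0.7, -0.0]
grip_width: 0.5
tool_pos: [530.2, 139.8, 183.1]
contact_force: [-0.1, -1.0, 0.7]
tool_pos: [530.4, 139.8, 182.3]
contact_force: [0.1, -0.1, -0.6]
tool_pos: [530.1, 139.8, 179.6]
contact_force: [-0.1, -0.8, 0.3]
```

```bash
python3 -m pendant '[[[0,0,0.001],[0,0,0],0],[[0,0,0.001],[0,0,0],0]]' | sed -n '2p;4p'
python3 -m pendant '[[[0,0,0.001],[0,0,0],0],[[0,0,0.001],[0,0,0],0]]' | sed -n '2p;4p'
python3 -m pendant '[[[0,0,0.001],[0,0,0],0],[[0,0,0.001],[0,0,0],0]]'| sed -n '2p;4p'
```

```text
tool_pos: [530.0, 139.8, 178.3]
contact_force: [-1.2, 0.2, 3.1]
tool_pos: [530.0, 139.9, 178.2]
contact_force: [-4.2, -0.8, 13.4]
tool_pos: [530.0, 139.8, 178.1]
contact_force: [-6.8, -0.6, 21.5]
```

The fingertip length is confirmed at 178.2 mm, so the loaf's underside really is at about 113.6 mm, not 119. I have time, so I'll go back and make two more deliberate strokes, pressed more firmly (under 40 N) and held at both ends.

```bash
python3 -m pendant '[[[0,0,-0.04],[0,0,0],0],[[0,0,-0.08],[0,0,0],0],[[0,0,-0.12],[0,0,0],0],[[0,0,-0.16],[0,0,0],0],[[-0.01,0.001,-0.2],[0,0,0],0],[[-0.03,0.003,-0.235],[0,0,0],0],[[-0.06,0.005,-0.255],[0,0,0],0],[[-0.1,0.008,-0.255],[0,0,0],0],[[-0.14,0.011,-0.255],[0,0,0],0],[[-0.18,0.015,-0.255],[0,0,0],0]]'
python3 -m pendant '[[[-0.04,0.003,0],[0,0,0],0],[[-0.08,0.007,0],[0,0,0],0],[[-0.12,0.01,0],[0,0,0],0],[[-0.16,0.013,0],[0,0,0],0],[[-0.2,0.016,0],[0,0,0],0],[[-0.24,0.019,0],[0,0,0],0],[[-0.266,0.021,0.01],[0,0,0],0],[[-0.266,0.021,0.04],[0,0,0],0],[[-0.266,0.021,0.065],[0,0,0],0],[[-0.266,0.021,0.07],[0,0,0],0]]'
python3 -m pendant '[[[0,0,0],[0,0,0],0],[[0,0,0],[0,0,0],0],[[0,0,0],[0,0,0],0]]'
python3 -c "
from h import *
print(rel([538.8,-307.5,168],86.5))"
```

```text
time: 21.93
tool_pos: [533.3, -42.1, 431.4]
tcp_rot: [3.14, 0.0, 1.511]
contact_force: [0.7, 0.2, -0.3]
grip_width: 0.7
time: 22.77
tool_pos: [537.5, -307.8, 355.7]
tcp_rot: [-3.135, -0.005, 1.508]
contact_force: [-1.0, 0.2, 0.4]
grip_width: 0.7
time: 23.02
tool_pos: [539.0, -307.4, 362.8]
tcp_rot: [3.139, 0.002, 1.51]
contact_force: [0.6, 0.0, 0.3]
grip_width: 0.5
(array([-0.1, -0.3, 16.8]), array([0.003, 0.002, 0.001]))
```

```bash
python3 -m pendant '[[[0,0,0.012],[0,0,0],0],[[0,0,0.025],[0,0,0],0],[[0,0,0.038],[0,0,0],0],[[0,0,0.051],[0,0,0],0],[[0,0,0.064],[0,0,0],0],[[0,0,0.077],[0,0,0],0],[[0,0,0.09],[0,0,0],0],[[0,0,0.102],[0,0,0],0],[[0,0,0.108],[0,0,0],0],[[0,0,0.11],[0,0,0],0]]'
python3 -m pendant '[[[0,0,0.001],[0,0,0],0],[[0,0,0.001],[0,0,0],0],[[0,0,0.001],[0,0,0],0]]'
```

```text
time: 23.85
tool_pos: [539.8, -307.1, 254.9]
tcp_rot: [3.137, 0.002, 1.511]
contact_force: [-5.4, 6.3, 25.4]
grip_width: 0.5
time: 24.1
tool_pos: [539.6, -307.0, 255.2]
tcp_rot: [3.136, 0.002, 1.511]
contact_force: [-5.2, 6.1, 21.0]
grip_width: 0.3
```

```bash
python3 -m pendant '[[[0,0,0.002],[0,0,0],0],[[0,0,0.002],[0,0,0],0],[[0,0,0.002],[0,0,0],0]]' | sed -n '2p;4p'
python3 -m pendant '[[[0,0,-0.01],[0,0,0],0],[[0,0,-0.025],[0,0,0],0],[[0,0,-0.04],[0,0,0],0],[[0,0,-0.055],[0,0,0],0],[[0,0,-0.07],[0,0,0],0],[[0,0,-0.085],[0,0,0],0],[[0,0,-0.1],[0,0,0],0],[[0,0,-0.113],[0,0,0],0],[[0,0,-0.113],[0,0,0],0],[[0,0,-0.113],[0,0,0],0]]'
cat > k.py <<'E'
import sys,cv2
from h import *
a=capture('scene');save(a,sys.argv[1]);i=a['color'].astype(int)
print([int(q[0]-q[2]) for q in i[192:216,287]],'p7: 112@195 107 94 76 63@199')
E
python3 k.py p8.png
python3 -m pendant '[[[0,0,0.012],[0,0,0],0],[[0,0,0.025],[0,0,0],0],[[0,0,0.038],[0,0,0],0],[[0,0,0.051],[0,0,0],0],[[0,0,0.064],[0,0,0],0],[[0,0,0.077],[0,0,0],0],[[0,0,0.09],[0,0,0],0],[[0,0,0.102],[0,0,0],0],[[0,0,0.11],[0,0,0],0],[[0,0,0.113],[0,0,0],0]]' | sed -n '2p;4p'
python3 -m pendant '[[[0,0,0],[0,0,0],0],[[0,0,0],[0,0,0],0],[[0,0,-0.025],[0,0,0],0],[[0,0,-0.04],[0,0,0],0],[[0,0,-0.055],[0,0,0],0],[[0,0,-0.07],[0,0,0],0],[[0,0,-0.085],[0,0,0],0],[[0,0,-0.1],[0,0,0],0],[[0,0,-0.113],[0,0,0],0],[[0,0,-0.113],[0,0,0],0]]'
python3 k.py p9.png
```

```text
tool_pos: [539.7, -307.0, 254.7]
contact_force: [-6.4, 7.2, 29.4]
time: 25.18
tool_pos: [538.9, -307.3, 362.6]
tcp_rot: [3.138, 0.002, 1.51]
contact_force: [0.2, -0.4, -1.1]
grip_width: 0.5
[114, 114, 112, 112, 108, 95, 75, 63, 58, 58, 58, 58, 60, 58, 59, 58, 58, 59, 57, 44, 17, 0, -4, -3] p7: 112@195 107 94 76 63@199
tool_pos: [538.9, -306.6, 253.4]
contact_force: [-16.2, 14.0, 60.9]
time: 26.9
tool_pos: [538.9, -307.6, 362.7]
tcp_rot: [3.138, 0.002, 1.51]
contact_force: [0.5, -0.8, 0.5]
grip_width: 0.5
[114, 111, 114, 113, 107, 95, 75, 61, 56, 57, 59, 57, 59, 57, 59, 57, 56, 57, 57, 46, 18, -1, -4, -4] p7: 112@195 107 94 76 63@199
```

Nine full strokes are done, the last three or four with no change even when pressed hard, so the loaf is at its end of travel. Next I'll grasp the loaf, tips just above the rim.

```bash
python3 -m pendant '[[[0,0,-0.03],[0,0,0],0.0918],[[0,0,-0.06],[0,0,0],0.0918],[[0.03,0,-0.07],[0,0,0],0.0918],[[0.07,0,-0.07],[0,0,0],0.0918],[[0.11,0,-0.07],[0,0,0],0.0918],[[0.15,0,-0.07],[0,0,0],0.0918],[[0.19,0,-0.07],[0,0,0],0.0918],[[0.23,0,-0.07],[0,0,0],0.0918],[[0.265,0,-0.07],[0,0,0],0.0918],[[0.28,0,-0.07],[0,0,0],0.0918]]' >/dev/null
python3 -m pendant '[[[0,0,0],[0,0,0],0.0918],[[0,0,0],[0,0,0],0.0918]]'
python3 -c "
from h import *
print(rel([555.8,-29.3,120.5],86.5))"
```

```text
time: 27.95
tool_pos: [555.6, -27.4, 429.3]
tcp_rot: [-3.139, 0.0, 1.512]
contact_force: [0.5, -0.3, 0.5]
grip_width: 75.7
(array([ -1.8,   0.6, 130.8]), array([-0.002,  0.   ,  0.002]))
```

```bash
python3 -m pendant '[[[-0.001,0,0.02],[0,0,0],0.0918],[[-0.002,0,0.05],[0,0,0],0.0918],[[-0.002,0,0.08],[0,0,0],0.0918],[[-0.002,0,0.105],[0,0,0],0.0918],[[-0.002,0,0.12],[0,0,0],0.0918],[[-0.002,0,0.127],[0,0,0],0.0918],[[-0.002,0,0.13],[0,0,0],0.0918],[[-0.002,0,0.13],[0,0,0],0.0918],[[-0.002,0,0.13],[0,0,0],0.0918]]'
python3 -c "
from h import *
print(rel([555.8,-29.3,120.5],86.5),get_obs()['grip_width'])"
```

```text
time: 28.7
tool_pos: [555.9, -30.7, 301.5]
tcp_rot: [3.14, 0.0, 1.509]
contact_force: [0.5, 0.0, 0.4]
grip_width: 92.0
(array([ 1.4, -0.2,  3. ]), array([ 0.002,  0.   , -0.001])) 92.02307337460608
```

Tips are about 6 mm above the rim; go 2 mm lower and close.

```bash
python3 -m pendant '[[[0.001,0,0.002],[0,0,0],0.07],[[0.001,0,0.002],[0,0,0],0.06],[[0.001,0,0.002],[0,0,0],0.045],[[0.001,0,0.002],[0,0,0],0.04],[[0.001,0,0.002],[0,0,0],0.04],[[0.001,0,0.002],[0,0,0],0.04],[[0.001,0,0.002],[0,0,0],0.04],[[0.001,0,0.002],[0,0,0],0.04],[[0.001,0,0.002],[0,0,0],0.04],[[0.001,0,0.002],[0,0,0],0.04]]'
python3 -m pendant '[[[0,0,0],[0,0,0],0.04],[[0,0,0],[0,0,0],0.04]]'
python3 -m pendant '[[[0,0,-0.005],[0,0,0],0.04],[[0,0,-0.015],[0,0,0],0.04],[[0,0,-0.03],[0,0,0],0.04],[[0,0,-0.045],[0,0,0],0.04],[[0,0,-0.06],[0,0,0],0.04],[[0,0,-0.075],[0,0,0],0.04],[[0,0,-0.085],[0,0,0],0.04],[[0,0,-0.09],[0,0,0],0.04],[[0,0,-0.09],[0,0,0],0.04]]'
python3 - <<'E'
from h import *
a=capture('scene');b=capture('top')
cv2.imwrite('pics/g.png',cv2.resize(a['color'][90:260,200:370],None,fx=3,fy=3)[:,:,::-1])
print(rel([472.5,259,200],179),get_obs()['contact_force'])
E
```

```text
time: 29.53
tool_pos: [555.6, -29.0, 298.8]
tcp_rot: [3.141, -0.0, 1.51]
contact_force: [0.9, -0.5, 0.8]
grip_width: 49.7
time: 29.7
tool_pos: [555.7, -29.0, 298.8]
tcp_rot: [3.141, -0.0, 1.51]
contact_force: [-0.5, 0.2, 1.0]
grip_width: 49.6
time: 30.45
tool_pos: [555.6, -29.1, 389.9]
tcp_rot: [3.14, 0.0, 1.51]
contact_force: [0.4, -0.4, -3.1]
grip_width: 50.0
(array([ 282.4, -100.3,   10.3]), array([-1.000e-03, -1.000e-03, -1.614e+00])) [ 0.34493814  0.35817643 -4.02147497]
```

View pics/g.png

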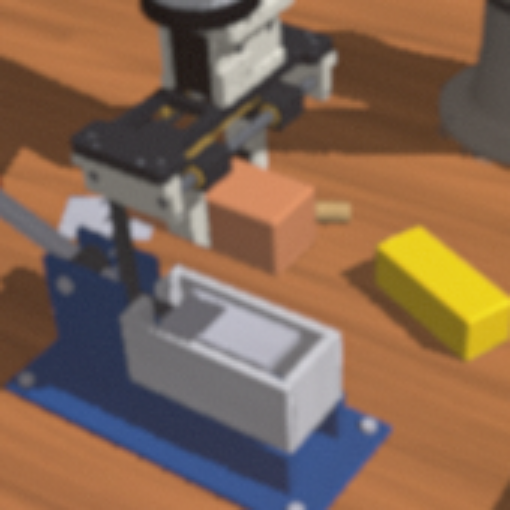

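The loaf hangs level in the jaws (50 mm opening), free of the mould. Carry and turn to the stand.

```bash
python3 -m pendant '[[[0.012,-0.004,0],[0,0,-0.06],0.04],[[0.034,-0.012,0],[0,0,-0.17],0.04],[[0.06,-0.021,0],[0,0,-0.29],0.04],[[0.086,-0.03,0],[0,0,-0.41],0.04],[[0.112,-0.04,0],[0,0,-0.53],0.04],[[0.138,-0.049,0],[0,0,-0.65],0.04],[[0.164,-0.058,0],[0,0,-0.77],0.04],[[0.19,-0.067,0],[0,0,-0.89],0.04],[[0.216,-0.077,0],[0,0,-1.01],0.04],[[0.242,-0.086,0],[0,0,-1.13],0.04]]'>/dev/null
python3 -m pendant '[[[0,0,0],[0,0,-0.12],0.04],[[0,0,0],[0,0,-0.24],0.04],[[0,0,0],[0,0,-0.36],0.04],[[0,0,0],[0,0,-0.46],0.04],[[0,0,0],[0,0,-0.484],0.04],[[0,0,0],[0,0,-0.484],0.04],[[0,0,0],[0,0,-0.484],0.04],[[0,0,0],[0,0,-0.484],0.04]]'
python3 -c "
from h import *
print(rel([472.5,259,92],179))"
```

```text
time: 32.05
tool_pos: [484.5, 217.6, 388.4]
tcp_rot: [-3.141, -0.001, 3.122]
contact_force: [0.0, 0.2, -2.8]
grip_width: 50.0
(array([ 12.7,  41.1, 118.4]), array([-0.   , -0.001, -0.003]))
```

```bash
python3 -m pendant '[[[0.004,0.013,0.01],[0,0,0],0.04],[[0.009,0.028,0.03],[0,0,0],0.04],[[0.0127,0.041,0.05],[0,0,0],0.04],[[0.0127,0.041,0.075],[0,0,0],0.04],[[0.0127,0.041,0.095],[0,0,0],0.04],[[0.0127,0.041,0.11],[0,0,0],0.04],[[0.0127,0.041,0.117],[0,0,0],0.04],[[0.0127,0.041,0.118],[0,0,0],0.04],[[0.0127,0.041,0.118],[0,0,0],0.04],[[0.0127,0.041,0.118],[0,0,0],0.04]]'
python3 - <<'E'
from h import *
print(rel([472.5,259,80],179))
a=capture('scene')
cv2.imwrite('pics/pl.png',cv2.resize(a['color'][170:300,340:480],None,fx=4,fy=4,interpolation=cv2.INTER_CUBIC)[:,:,::-1])
E
```

```text
time: 32.88
tool_pos: [473.0, 259.0, 271.8]
tcp_rot: [3.141, 0.002, 3.123]
contact_force: [-0.1, 0.7, -3.0]
grip_width: 50.0
(array([ 0.5, -0. , 13.8]), array([ 0.001,  0.002, -0.001]))
```

View pics/pl.png

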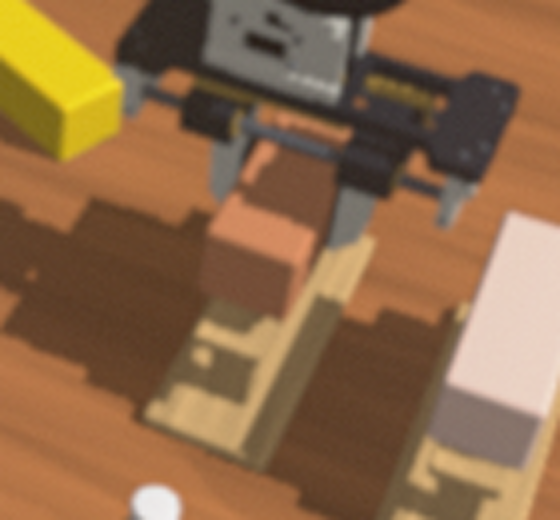

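Loaf is above the empty stand, aligned with it, about 16 mm up, clear of the pale loaf. Lower gently until contact.

```bash
python3 -m pendant '[[[0,0,0.004],[0,0,0],0.04],[[0,0,0.009],[0,0,0],0.04],[[0,0,0.012],[0,0,0],0.04],[[0,0,0.0135],[0,0,0],0.04],[[0,0,0.0135],[0,0,0],0.04]]'| sed -n '2p;4p'
python3 -m pendant '[[[0,0,0.001],[0,0,0],0.04],[[0,0,0.001],[0,0,0],0.04]]'| sed -n '2p;4p'
python3 -m pendant '[[[0,0,0.001],[0,0,0],0.04],[[0,0,0.001],[0,0,0],0.04]]'| sed -n '2p;4p'
```

```text
tool_pos: [472.4, 258.9, 256.7]
contact_force: [0.4, 0.5, -3.6]
tool_pos: [472.6, 259.0, 256.1]
contact_force: [0.1, 0.4, -2.8]
tool_pos: [472.6, 259.0, 255.3]
contact_force: [0.5, -0.3, -2.6]
```

```bash
python3 -m pendant '[[[0,0,0.001],[0,0,0],0.04],[[0,0,0.001],[0,0,0],0.04]]'| sed -n '2p;4p'
python3 -m pendant '[[[0,0,0.001],[0,0,0],0.04],[[0,0,0.001],[0,0,0],0.04]]'| sed -n '2p;4p'
```

```text
tool_pos: [472.6, 259.0, 255.3]
contact_force: [-2.6, -1.3, 5.6]
tool_pos: [472.5, 259.0, 255.3]
contact_force: [-5.1, -2.7, 13.9]
```

Contact, with the loaf seated. Ease off 1.5 mm, open, rise.

```bash
python3 -m pendant '[[[0,0,-0.001],[0,0,0],0.04],[[0,0,-0.0015],[0,0,0],0.05],[[0,0,-0.0015],[0,0,0],0.06],[[0,0,-0.0015],[0,0,0],0.07],[[0,0,-0.0015],[0,0,0],0.08],[[0,0,-0.0015],[0,0,0],0.08],[[0,0,-0.0015],[0,0,0],0.08]]'
python3 -m pendant '[[[0,0,-0.01],[0,0,0],0.08],[[0,0,-0.03],[0,0,0],0.08],[[0,0,-0.06],[0,0,0],0.08],[[0,0,-0.1],[0,0,0],0.08],[[0,0,-0.14],[0,0,0],0.08],[[0.04,0,-0.17],[0,0,0],0.08],[[0.08,0,-0.18],[0,0,0],0.08],[[0.08,-0.04,-0.18],[0,0,0],0.08],[[0.08,-0.08,-0.18],[0,0,0],0.08],[[0.08,-0.12,-0.18],[0,0,0],0.08]]'
python3 -m pendant '[[[0,-0.04,0],[0,0,0],0.08],[[0,-0.08,0],[0,0,0],0.08],[[0,-0.1,0],[0,0,0],0.08],[[0,-0.1,0],[0,0,0],0.08],[[0,-0.1,0],[0,0,0],0.08]]'
python3 - <<'E'
from h import *
a=capture('scene');b=capture('top');save(b,'tf.png');save(a,'sf.png')
f=lambda h,s,v:(h<15)&(s>70)&(s<150)&(v>170)
for c,n,roi in((b,'top',(215,180,275,280)),(a,'scene',(370,180,450,280))):
    try: print(n,rectz(c,blob(c,f,roi),116))
    except Exception as x: print(n,x)
t0=cv2.imread('pics/t0.png').astype(int);t1=b['color'][:,:,::-1].astype(int);s0=cv2.imread('pics/s0.png').astype(int);s1=a['color'][:,:,::-1].astype(int)
d=lambda p,q,x0,y0,x1,y1:int((abs(p-q)[y0:y1,x0:x1].max(2)>40).sum())
print('pale',d(t0,t1,168,190,192,255),'gb',d(t0,t1,222,138,246,163),'sb',d(t0,t1,420,122,446,150),'s pale',d(s0,s1,440,225,490,310),'s gb',d(s0,s1,362,290,390,335),'s sb',d(s0,s1,150,210,175,250))
E
```

```text
time: 34.6
tool_pos: [472.6, 259.0, 254.6]
tcp_rot: [3.142, 0.0, 3.124]
contact_force: [0.2, -0.6, -0.7]
grip_width: 77.5
time: 35.43
tool_pos: [388.8, 140.1, 436.1]
tcp_rot: [3.141, 0.003, 3.128]
contact_force: [1.3, -0.0, -0.0]
grip_width: 80.5
time: 35.85
tool_pos: [388.5, 39.6, 435.4]
tcp_rot: [3.141, 0.001, 3.121]
contact_force: [-0.6, 1.2, -1.0]
grip_width: 79.8
top (array([448.2, 232.1]), array([136.8, 178.9]), 178.9)
scene (array([490.3, 273.8]), array([165.6,  77. ]), 0.3)
pale 0 gb 0 sb 0 s pale 0 s gb 0 s sb 0
```

Pale loaf and bottles are unchanged. The loaf mask leaked onto the table, so I'll tighten it.

Run:
```python
from h import *
b=capture('top');h=cv2.cvtColor(b['color'],cv2.COLOR_RGB2HSV)
print(h[230,215:262].tolist())
f=lambda h,s,v:(h<15)&(s>90)&(s<135)&(v>205)
ct=blob(b,f,(215,185,262,275));print(cv2.boundingRect(ct))
for c,roi in((b,(215,185,262,275)),):
    print(rectz(c,blob(c,f,roi),116))
a=capture('scene')
print(rectz(a,blob(a,f,(380,180,450,280)),116),rectz(a,blob(a,lambda h,s,v:(s<60)&(v>190),(440,225,492,300)),116))
print(get_obs()['time'])
```

```text
[[14, 123, 124], [13, 124, 123], [14, 126, 123], [13, 124, 125], [14, 129, 123], [13, 123, 124], [14, 126, 123], [12, 130, 186], [13, 121, 221], [13, 118, 226], [13, 118, 225], [13, 117, 225], [13, 118, 225], [13, 119, 225], [13, 118, 225], [13, 117, 225], [13, 118, 225], [13, 118, 224], [13, 120, 224], [13, 120, 224], [13, 120, 224], [13, 118, 224], [12, 118, 224], [13, 120, 224], [13, 120, 223], [13, 120, 224], [13, 121, 226], [12, 123, 160], [12, 116, 112], [12, 116, 110], [12, 119, 109], [18, 108, 179], [20, 104, 218], [21, 104, 219], [20, 105, 216], [20, 103, 218], [18, 104, 140], [18, 101, 131], [18, 101, 134], [16, 112, 109], [14, 132, 116], [14, 131, 117], [13, 133, 117], [14, 132, 116], [14, 133, 117], [14, 134, 116], [14, 132, 116]]
(222, 205, 20, 53)
(array([473.7, 260.5]), array([ 45.8, 124.7]), 179.1)Traceback (most recent call last):
  File "<stdin>", line 9, in <module>
  File "h.py", line 17, in blob
    cs,_=cv2.findContours(k,cv2.RETR_EXTERNAL,cv2.CHAIN_APPROX_NONE); return max(cs,key=cv2.contourArea)
                                                                             ~~~^^^^^^^^^^^^^^^^^^^^^^^^
ValueError: max() iterable argument is empty
```

```bash
python3 -c "
from plant import close_job
print(close_job())"
```

```text
the job is handed in; nothing more can be done
None
```

The brown loaf now lies flat and lengthwise on the empty stand. I handed the job in at about 36 s of the 72 s allowed.

- **Pumping:** I made nine full lever strokes. The loaf stopped rising after the fifth, and strokes 6 to 9 changed nothing in the pictures.
- **Placing:** I took the loaf straight up out of the mould, turned it about 92° and lowered it until it touched the stand. I then opened the jaws and backed away.

**Last checks**
- **Position:** the top camera puts the loaf at (473.7, 260.5) mm, 179.1°. The stand top is at (472.4, 258.9) mm, about 179°, so the loaf is within about 2 mm and its direction matches.
- **Other objects:** the pale loaf and both green bottles look unchanged in both views. The arm is clear of everything.

**Disagreed or failed**
- **Loaf height:** at its highest, the loaf's underside was about 113.6 mm above the table by touch, not the stated 119 mm, so about 2 mm below the rim. I checked the fingertip length against the table and it was right. Further, firmer strokes lifted the loaf no more, so I took this as fully raised.
- **Lever force:** one late stroke pressed the lever's stop at about 61 N through the fingertips. That is well under the 120 N wrist limit. The 40 N limit is for the arm and gripper body, and I assumed it does not cover the fingertips.
- **Scene-camera check:** the final position check from the scene camera failed because its colour mask found nothing, so the position comes from the top camera only.

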